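# Switch on the guarded bench supply

## Task

Switch on the bench supply that has the red guard: with a fingertip lift the guard by its front lip and lay it right back until it stays open, push the toggle beneath fully over to the green-bar side, then tip the guard forward so that it drops fully shut over the switch. Push lightly, never forcing the guard or the toggle, and pick nothing up; leave the supply with the yellow guard and everything else on the bench as they are.

Things in the scene. Friction and masses are not known exactly. Their poses are not given: they have to be found in the camera images.
- red_box: grey supply box under the red guard, fixed to the bench, 130 x 110 x 65 mm (its own x, y, z); origin at the centre of its underside, x towards the hinge end (0.7 to 1.5 rad left of straight ahead, so the lip faces right and a little to the robot), z up, y to the near side. On its top, beside the guard, a green bar (the on side, y = -45 mm) and a black bar (the off side, y = +45 mm)
- red_hinge (a point): middle of the red guard's hinge line, on the box at x = 50, z = 77 mm in the box frame; the line runs along the box's y. The guard is a 120 g hood of 3 mm sheet (top, two sides, front wall, no back): shut it spans x = -55 to +51, y = -35 to +35, z = 74 to 113 mm of the box frame. Laid back, its former top faces out past the hinge end, about 40 mm beyond the hinge line
- red_guard (a joint): opening angle of the red guard, rad: 0 shut, 1.6 at its stop (laid back just past upright). It turns freely, under 2 N moves it: below about 1.2 rad it falls shut by its own weight, above that it falls back to its stop and stays. At the stop its lip end is uppermost, about 210 mm above the bench
- red_lip (a point): middle of the free edge, on the underside, of the red guard's lip: 133 mm before and 33 mm above the hinge line when shut; moves with the guard. The lip, 50 mm wide, 3 mm thick, juts 28 mm from the top of the front wall, level when shut, and overhangs the box's front (x = -65 mm) by 18 mm; below it is free space for a fingertip
- red_toggle (a joint): steel bat toggle under the red guard, rad: 0 fully off (leaning 0.45 to the box's +y, black bar), 0.9 fully on (0.45 to -y, green bar); starts at 0 to 0.15. Pivot at x = -10, y = 0, z = 66 mm in the box frame, axis along its x; bat 8 mm thick with a 12 mm ball end, 40 mm long. Stays where left; 1 to 2 N moves it; firm stops at both ends
- red_tip (a point): centre of the ball end of the red toggle, 34 mm from its pivot
- yellow_box: grey supply box under the yellow guard, fixed to the bench, 130 x 110 x 65 mm (its own x, y, z); origin at the centre of its underside, x towards the hinge end (0.7 to 1.5 rad left of straight ahead, so the lip faces right and a little to the robot), z up, y to the near side. On its top, beside the guard, a green bar (the on side, y = -45 mm) and a black bar (the off side, y = +45 mm)
- yellow_hinge (a point): middle of the yellow guard's hinge line, on the box at x = 50, z = 77 mm in the box frame; the line runs along the box's y. The guard is a 120 g hood of 3 mm sheet (top, two sides, front wall, no back): shut it spans x = -55 to +51, y = -35 to +35, z = 74 to 113 mm of the box frame. Laid back, its former top faces out past the hinge end, about 40 mm beyond the hinge line
- yellow_guard (a joint): opening angle of the yellow guard, rad: 0 shut, 1.6 at its stop (laid back just past upright). It turns freely, under 2 N moves it: below about 1.2 rad it falls shut by its own weight, above that it falls back to its stop and stays. At the stop its lip end is uppermost, about 210 mm above the bench
- yellow_lip (a point): middle of the free edge, on the underside, of the yellow guard's lip: 133 mm before and 33 mm above the hinge line when shut; moves with the guard. The lip, 50 mm wide, 3 mm thick, juts 28 mm from the top of the front wall, level when shut, and overhangs the box's front (x = -65 mm) by 18 mm; below it is free space for a fingertip
- yellow_toggle (a joint): steel bat toggle under the yellow guard, rad: 0 fully off (leaning 0.45 to the box's +y, black bar), 0.9 fully on (0.45 to -y, green bar); starts at 0 to 0.15. Pivot at x = -10, y = 0, z = 66 mm in the box frame, axis along its x; bat 8 mm thick with a 12 mm ball end, 40 mm long. Stays where left; 1 to 2 N moves it; firm stops at both ends
- yellow_tip (a point): centre of the ball end of the yellow toggle, 34 mm from its pivot
- screwdriver: loose screwdriver, green handle, 160 mm, lying; origin under the middle of its length; leave alone
- junction_box: loose white junction box, 65 x 65 x 40 mm; origin under its centre; stands between the two supply boxes; leave alone
- paint_tin: loose blue-labelled tin, diameter 84, height 100 mm; origin under its centre; leave alone
- tape: loose roll of black tape lying flat, diameter 76, height 20 mm; origin under its centre; leave alone
- breaker: loose white circuit breaker, 70 x 54 x 65 mm; origin under its centre; leave alone
- pliers: loose pliers with red handles, 190 mm, lying; origin near the pivot; leave alone

How it is judged:
On the way, in this order (a step that is already met when the one before it is completed fails the run):
1. the red guard is laid back open, toggle still off (value of joint red_guard above 1.35 rad and value of joint red_toggle below 0.4 rad), for 0.2 s.
2. with the guard open, the toggle is pushed fully to the green side (value of joint red_toggle above 0.75 rad and value of joint red_guard above 0.9 rad), for 0.2 s.
3. the guard has dropped shut with the toggle on (value of joint red_guard below 0.06 rad and value of joint red_toggle above 0.75 rad), for 0.2 s.
At the end, for the whole second after the job is handed in: red guard shut (below 0.06 rad) and still, red toggle on (above 0.75 of 0.9 rad), yellow guard shut (below 0.05 rad) and its toggle off (below 0.25 rad), every loose thing within 30 mm of where it started (all of step 3 and velocity of joint red_guard below 0.05 rad/s and value of joint yellow_guard below 0.05 rad and value of joint yellow_toggle below 0.25 rad and distance of each of screwdriver, junction_box, paint_tin, tape, breaker, pliers from where it was at the start of the episode below 0.03 m); the robot touches nothing.
It fails at once if the yellow guard is lifted or its toggle moved (value of joint yellow_guard above 0.15 rad or value of joint yellow_toggle above 0.3 rad).
It fails at once if a loose thing is pushed or carried off (more than 30 mm) (not (distance of screwdriver from where it was at the start of the episode below 0.03 m) or not (distance of junction_box from where it was at the start of the episode below 0.03 m) or not (distance of paint_tin from where it was at the start of the episode below 0.03 m) or not (distance of tape from where it was at the start of the episode below 0.03 m) or not (distance of breaker from where it was at the start of the episode below 0.03 m) or not (distance of pliers from where it was at the start of the episode below 0.03 m)).
It fails at once if the red guard or toggle is forced or squeezed (over 35 N) (contact force between the fingers and red_guard above 35 N or contact force between the fingers and red_toggle above 35 N).
It also fails if it takes over 58 s, if anything falls off the work surface, if the arm or the gripper's body presses on something with over 40 N, if the wrist force passes 120 N, or if a joint passes its speed limit or range.

## Robot

A 6-joint arm with a two-finger parallel gripper is mounted at the origin on the work surface. World frame = base frame: x ahead of the robot, y to its left, z up, the work surface at z = 0. Lengths are in m, angles in rad, forces in N, time in s.
With the tool pointing down it reaches from about 0.375 to 0.975 m from the base axis. Payload 3.8 kg.
Tool frame: the origin (TCP) lies at the very end of the fingers, on their centre line; the grasp point (between the pads) lies r.grasp_offset behind it (r.grasp_offset is the distance from the TCP to the grasp point, in m); z points along the fingers, y is the line along which they close (so a half turn about z gives the same grasp; the last joint's range is limited). The gripper opens to 85 mm and grips with 20 to 120 N. Pads are 22 mm wide; open, the fingers measure 114 mm over their backs; the gripper's body (76 mm by 85 mm) begins 54 mm behind the grasp point. The pads swing forward as they close: fully open they stand 13 mm farther back than shut.
Start: joints at [-1.319, 0.264, 1.604, -0, 1.274, -0.037], TCP at [0.192, -0.647, 0.231] pointing down, gripper open.
Joint ranges: [-2.63, 2.63], [-0.94, 2.18], [0.31, 2.57], [-1.31, 4.45], [0, 2.66], [-2.55, 2.55]. Speed limits (rad/s): [2.57, 2.57, 3.14, 3.14, 3.14, 3.14].

## Interface

Orientations are given as a unit quaternion [w, x, y, z].
In Python, from workcell import r, get_image gives the robot as it stands. The module is installed in compiled form; this text tells all that it offers.
- The arm moves only by the shell command python3 -m pendant 'ROWS' [FORCE]. ROWS is JSON, a list of rows, each an object of numbers: "jaw": the closure, from 0 (fully open) to 1 (shut); "dx", "dy", "dz": the shift along the tool's x, y, z in units of 30 cm (1.0 is 30 cm); "spin": the turn about the tool's z in units of 45 degrees (1.0 is 45 degrees). A call has 1 to 10 rows; each row is the pose to reach, as a shift and turn from the pose commanded when the call began, along the tool's axes at that moment; what a row does not reach only later rows make up. A row lasts 1/12 s, in which the tool goes at most 41.7 mm and 7.16 degrees, less where a joint would pass 70% of its speed; a pose out of reach is approached as far as the arm can. A call with a number of a shift or a turn outside -1 to 1 is refused whole. A call with a gripper value outside its range is refused whole. The fingers move at their own pace and stop on an object; FORCE is the grip in N (left out, the last holds). Time passes only in rows, so rows that repeat a pose let the fingers close. It gives the time, the measured TCP pose, the force, the opening and the grip force at its end, in the units of the state.
- r.get_obs(): the state, without advancing time (a new reading comes with each control period).
- get_image(name): name is "side" or "top" or "wrist"; returns a dict with "image" (400x640x3 uint8, red, green, blue), "fx", "fy", "cx", "cy" (pixels), "extrinsics" (4x4, takes a point from world to camera coordinates). Camera axes: x right, y down, z forward; pixel columns grow to the right and rows downward; lengths in m; the calibration is good to about 2 mm. A picture is of the moment at which its call begins. There is no depth.
- r.hand_in(): hands the job in; it is judged then, once.
The state is a dict: "time": time; "joints": joint angles; "qd": joint speeds; "effort": joint torques, N m; "ee_pos": TCP position; "tcp_rot": TCP orientation; "force": force on the tool from outside, world axes, zero at the start; "torque": the same for the moment, N m; "finger_gap": finger opening in m; "grasp_force": force on a finger pad.
Only numpy, scipy, OpenCV 4.12 (cv2) and the standard library are available. Lean on these libraries where they do the work, as an engineer would, in place of code of your own. Each camera call takes 0.05 s, during which the arm holds its last target. There are 200 camera calls.

## Working session

There is one attempt and no reset: what is moved stays moved. The work goes in short steps, Python scripts to look and compute and a shell command to move; the robot and the scene stay as the last step left them, time stands still between calls to the robot, and variables do not carry over. Pictures are saved under pics/ and viewed, at most 10 in all, crops included, and the job is handed in when it is done.

```bash
mkdir -p pics
python3 - <<'E'
from workcell import r,get_image
import cv2,numpy as np,json
for n in("top","side"):
    d=get_image(n); cv2.imwrite(f"pics/{n}0.png",d["image"][:,:,::-1])
    np.savez(f"{n}0.npz",**d)
    print(n,d["fx"],d["fy"],d["cx"],d["cy"],np.round(d["extrinsics"],4).tolist())
o=r.get_obs();print(o["time"],o["ee_pos"],o["tcp_rot"],o["force"],o["finger_gap"],r.grasp_offset)
E
```

```text
top 372.0482768398662 372.0482768398662 322.5400653769718 198.17846802902628 [[0.0241, -0.9996, -0.0145, -0.002], [-0.9829, -0.021, -0.183, 0.58], [0.1826, 0.0187, -0.983, 1.013], [0.0, 0.0, 0.0, 1.0]]
side 374.2784040459024 374.2784040459024 326.673141931801 199.57997394167583 [[-0.999, -0.0454, -0.0044, 0.5719], [-0.0277, 0.6821, -0.7308, 0.0655], [0.0362, -0.7299, -0.6826, 1.2619], [0.0, 0.0, 0.0, 1.0]]
0.1 [ 0.19209144 -0.64640023  0.23004832] [-1.01903559e-03  9.89588915e-01  1.43919181e-01 -1.03820312e-04] [ 0.37389699 -0.6299926   0.7679223 ] 0.08548590261395893 0.0187
```

View pics/top0.png

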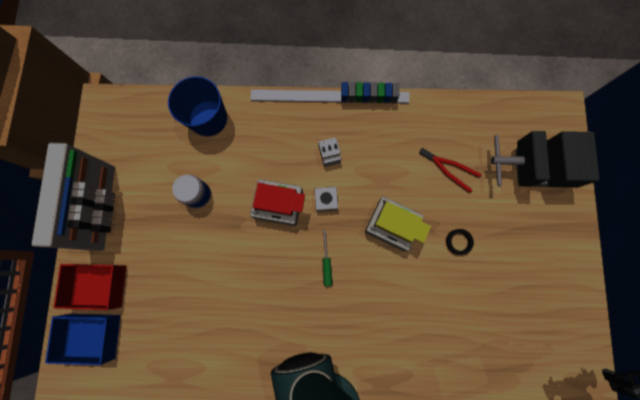

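View pics/side0.png

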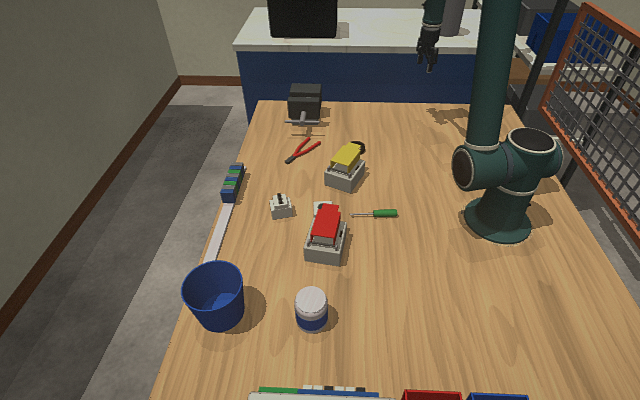

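```bash
cat > h.py <<'E'
import numpy as np,cv2
def rays(d,uv,z):
    E=np.array(d["extrinsics"]);R,t=E[:3,:3],E[:3,3];C=-R.T@t
    uv=np.atleast_2d(uv).astype(float)
    v=np.c_[(uv[:,0]-d["cx"])/d["fx"],(uv[:,1]-d["cy"])/d["fy"],np.ones(len(uv))]@R
    return (C+v*((z-C[2])/v[:,2])[:,None])[:,:2]
def proj(d,p):
    E=np.array(d["extrinsics"]);c=np.atleast_2d(p)@E[:3,:3].T+E[:3,3]
    return np.c_[c[:,0]/c[:,2]*d["fx"]+d["cx"],c[:,1]/c[:,2]*d["fy"]+d["cy"]]
E
python3 - <<'E'
from h import *
roi={"top":(240,170,70,60),"side":(295,195,60,75)}
tiles=[]
for n in("top","side"):
    d=np.load(n+"0.npz");im=d["image"];x,y,w,h=roi[n]
    hsv=cv2.cvtColor(im,cv2.COLOR_RGB2HSV)
    m0=((hsv[...,0]<6)|(hsv[...,0]>174))&(hsv[...,1]>150)&(hsv[...,2]>60)
    k=np.zeros_like(m0);k[y:y+h,x:x+w]=1;m0&=k
    v=hsv[...,2][m0];print(n,m0.sum(),np.histogram(v,bins=10))
    for q in (0,60,75,85):
        t=np.percentile(v,99)*q/100
        m=(m0&(hsv[...,2]>=t)).astype(np.uint8)
        c=max(cv2.findContours(m,0,1)[0],key=cv2.contourArea)[:,0]
        P=rays(d,c,.113)
        (cx,cy),(a,b),ang=cv2.minAreaRect((P*1000).astype(np.float32))
        bp=cv2.boxPoints(((cx,cy),(a,b),ang));e=bp[1]-bp[0];e2=bp[2]-bp[1]
        e=e if np.linalg.norm(e)>np.linalg.norm(e2) else e2
        if e[1]<0:e=-e
        print(q,round(cx),round(cy),round(a),round(b),"yaw",round(np.arctan2(e[1],e[0]),3))
    cr=cv2.resize(im[y:y+h,x:x+w],(400,int(400*h/w)),interpolation=cv2.INTER_NEAREST)
    tiles.append(cv2.copyMakeBorder(cr,0,500-cr.shape[0],0,0,cv2.BORDER_CONSTANT))
cv2.imwrite("pics/crop0.png",np.hstack(tiles)[:,:,::-1])
E
```

```text
top 1185 (array([  16,    6,    4,   10,    8,   11,   17,   18,   50, 1045]), array([ 61. ,  67.9,  74.8,  81.7,  88.6,  95.5, 102.4, 109.3, 116.2,
       123.1, 130. ]))
0 563 129 134 71 yaw 1.412
60 564 129 134 69 yaw 1.414
75 564 129 134 68 yaw 1.414
85 565 128 134 66 yaw 1.412
side 776 (array([  9,  15,  14,  14,   6,   7,   7,  10, 614,  80]), array([ 64. ,  77.5,  91. , 104.5, 118. , 131.5, 145. , 158.5, 172. ,
       185.5, 199. ]))
0 567 145 158 73 yaw 1.437
60 567 133 134 70 yaw 1.416
75 567 132 133 70 yaw 1.4
85 567 132 133 68 yaw 1.416
```

View pics/crop0.png

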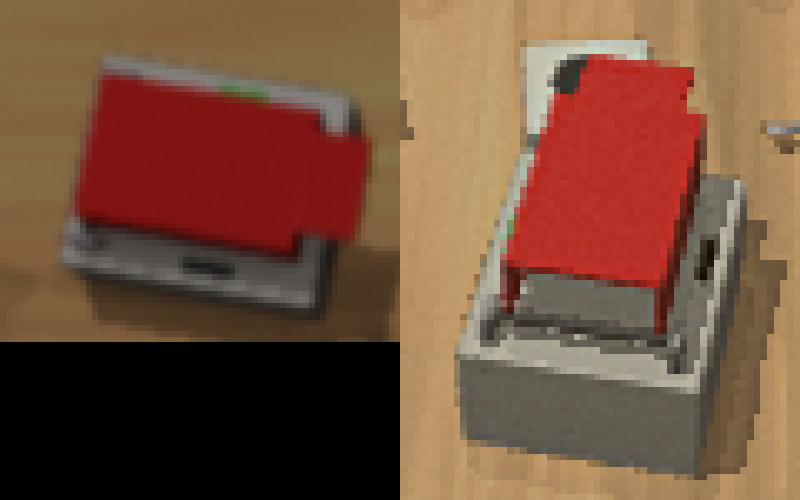

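```bash
python3 -m pendant '[{"jaw":1,"dx":0.9,"dy":-0.925},{"jaw":1,"dx":0.9,"dy":-0.925},{"jaw":1,"dx":0.9,"dy":-0.925},{"jaw":1,"dx":0.9,"dy":-0.925},{"jaw":1,"dx":0.9,"dy":-0.925},{"jaw":1,"dx":0.9,"dy":-0.925},{"jaw":1,"dx":0.9,"dy":-0.925},{"jaw":1,"dx":0.9,"dy":-0.925},{"jaw":1,"dx":0.9,"dy":-0.925},{"jaw":1,"dx":0.9,"dy":-0.925}]' 20
```

```text
$[0]: bad value
```

```bash
python3 -m pendant '[{"jaw":1,"dx":0.9,"dy":-0.925,"spin":-1},{"jaw":1,"dx":0.9,"dy":-0.925,"spin":-1},{"jaw":1,"dx":0.9,"dy":-0.925,"spin":-1},{"jaw":1,"dx":0.9,"dy":-0.925,"spin":-1},{"jaw":1,"dx":0.9,"dy":-0.925,"spin":-1},{"jaw":1,"dx":0.9,"dy":-0.925,"spin":-1},{"jaw":1,"dx":0.9,"dy":-0.925,"spin":-1},{"jaw":1,"dx":0.9,"dy":-0.925,"spin":-1},{"jaw":1,"dx":0.9,"dy":-0.925,"spin":-1},{"jaw":1,"dx":0.9,"dy":-0.925,"spin":-1}]'
```

```text
$[0]: bad value
```

```bash
python3 -m pendant '[{"jaw":1,"spin":-0.43},{"jaw":1,"spin":-0.43},{"jaw":1,"spin":-0.43},{"jaw":1,"spin":-0.43},{"jaw":1,"spin":-0.43}]'
cat >> h.py <<'E'
O=np.array([.568,.1463,0]);YAW=1.412
u=np.array([np.cos(YAW),np.sin(YAW),0]);v=np.array([-u[1],u[0],0])
def where():
    from workcell import r
    from scipy.spatial.transform import Rotation as Ro
    o=r.get_obs();p=np.array(o["ee_pos"])-O
    q=o["tcp_rot"];R=Ro.from_quat([q[1],q[2],q[3],q[0]]).as_matrix()
    f=np.array(o["force"])
    print("t",o["time"],"box mm",np.round(1e3*np.array([p@u,p@v,p[2]]),1),"toolx yaw",round(np.arctan2(R[1,0],R[0,0]),4),"z",np.round(R[:,2],3),"F(box)",np.round([f@u,f@v,f[2]],1),"gap",round(o["finger_gap"],4),"q",np.round(o["joints"],2))
E
python3 - <<'E'
from h import *
where()
from workcell import get_image
t=[]
for n,(x,y,w,h) in {"top":(240,150,110,90),"side":(290,130,90,130)}.items():
    d=get_image(n)
    c=cv2.resize(d["image"][y:y+h,x:x+w],None,fx=4,fy=4)
    t.append(cv2.copyMakeBorder(c,0,520-c.shape[0],0,0,cv2.BORDER_CONSTANT))
    print(n,proj(d,[O+u*-.108+np.array([0,0,.23]),O+u*-.083+np.array([0,0,.11])]))
cv2.imwrite("pics/a1.png",np.hstack(t)[:,:,::-1])
E
```

```text
t 0.1 box mm [-842.2  245.8  230. ] toolx yaw 0.2888 z [-0.     0.002 -1.   ] F(box) [-0.6 -0.5  0.8] gap 0.0855 q [-1.32  0.26  1.61  0.    1.27 -0.04]
top [[309.24205113 196.33217682]
 [302.37928485 203.03318623]]
side [[333.06912448 168.5512214 ]
 [331.25178206 203.95843916]]$[0]: bad value
```

View pics/a1.png

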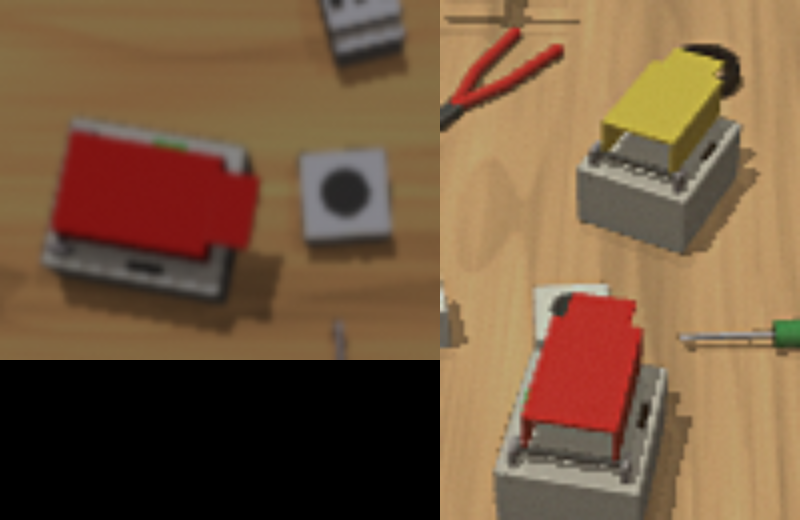

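The pictures show the arm has not moved: all three calls were refused. Red lip's free edge is at about (304,202) in the top view, with the junction box some 10 px to its right. I'll resend with every key given.

```bash
python3 -m pendant '[{"jaw":1.0,"dx":0.9,"dy":-0.925,"dz":0.0,"spin":0.0},{"jaw":1.0,"dx":0.9,"dy":-0.925,"dz":0.0,"spin":0.0},{"jaw":1.0,"dx":0.9,"dy":-0.925,"dz":0.0,"spin":0.0},{"jaw":1.0,"dx":0.9,"dy":-0.925,"dz":0.0,"spin":0.0},{"jaw":1.0,"dx":0.9,"dy":-0.925,"dz":0.0,"spin":0.0},{"jaw":1.0,"dx":0.9,"dy":-0.925,"dz":0.0,"spin":0.0},{"jaw":1.0,"dx":0.9,"dy":-0.925,"dz":0.0,"spin":0.0},{"jaw":1.0,"dx":0.9,"dy":-0.925,"dz":0.0,"spin":0.0},{"jaw":1.0,"dx":0.9,"dy":-0.925,"dz":0.0,"spin":0.0},{"jaw":1.0,"dx":0.9,"dy":-0.925,"dz":0.0,"spin":0.0}]' 20; python3 -c "from h import *;where()"
```

```text
time: 1.03
ee_pos: [0.3734, -0.2995, 0.2311]
tcp_rot: [-0.001, 0.989, 0.145, 0.001]
force: [-0.0, -0.3, -0.4]
finger_gap: -0.0002
grasp_force: 0.0
t 1.0333 box mm [-471.   121.6  231.1] toolx yaw 0.2919 z [ 0.001  0.002 -1.   ] F(box) [-0.3 -0.  -0.4] gap -0.0002 q [-0.73 -0.11  2.01  0.    1.25  0.55]
```

```bash
python3 -m pendant '[{"jaw":1.0,"dx":0.9,"dy":-0.925,"dz":0.0,"spin":-1.0},{"jaw":1.0,"dx":0.9,"dy":-0.925,"dz":0.0,"spin":-1.0},{"jaw":1.0,"dx":0.9,"dy":-0.925,"dz":0.0,"spin":-1.0},{"jaw":1.0,"dx":0.9,"dy":-0.925,"dz":0.0,"spin":-1.0},{"jaw":1.0,"dx":0.9,"dy":-0.925,"dz":0.0,"spin":-1.0},{"jaw":1.0,"dx":0.9,"dy":-0.925,"dz":0.0,"spin":-1.0},{"jaw":1.0,"dx":0.9,"dy":-0.925,"dz":0.0,"spin":-1.0},{"jaw":1.0,"dx":0.9,"dy":-0.925,"dz":0.0,"spin":-1.0},{"jaw":1.0,"dx":0.9,"dy":-0.925,"dz":0.0,"spin":-1.0},{"jaw":1.0,"dx":0.9,"dy":-0.925,"dz":0.0,"spin":-1.0}]' && python3 -m pendant '[{"jaw":1.0,"dx":0.0,"dy":0.0,"dz":0.0,"spin":-0.43},{"jaw":1.0,"dx":0.0,"dy":0.0,"dz":0.0,"spin":-0.43},{"jaw":1.0,"dx":0.0,"dy":0.0,"dz":0.0,"spin":-0.43},{"jaw":1.0,"dx":0.0,"dy":0.0,"dz":0.0,"spin":-0.43}]'; python3 -c "from h import *;where()"
```

```text
time: 1.87
ee_pos: [0.5539, 0.0433, 0.2313]
tcp_rot: [-0.001, 0.858, 0.513, 0.001]
force: [-0.2, 0.6, -0.2]
finger_gap: -0.0001
grasp_force: 0.0
time: 2.2
ee_pos: [0.5517, 0.0384, 0.231]
tcp_rot: [-0.0, 0.76, 0.65, -0.0]
force: [-0.2, -0.8, -0.2]
finger_gap: -0.0
grasp_force: 0.0
t 2.2 box mm [-109.1   -1.   231. ] toolx yaw 1.4143 z [-0.001 -0.    -1.   ] F(box) [-0.8  0.1 -0.2] gap -0.0 q [ 0.02  0.03  1.87 -0.    1.24  0.18]
```

```bash
python3 -m pendant '[{"jaw":1.0,"dx":0.0,"dy":0.0,"dz":0.25,"spin":0.0},{"jaw":1.0,"dx":0.0,"dy":0.0,"dz":0.25,"spin":0.0},{"jaw":1.0,"dx":0.0,"dy":0.0,"dz":0.52,"spin":0.0},{"jaw":1.0,"dx":0.0,"dy":0.0,"dz":0.52,"spin":0.0},{"jaw":1.0,"dx":0.0,"dy":0.0,"dz":0.52,"spin":0.0},{"jaw":1.0,"dx":0.0,"dy":0.0,"dz":0.52,"spin":0.0}]'
cat > look.py <<'E'
import sys
from h import *
from workcell import get_image
where()
t=[]
for n,(x,y,w,h) in {"top":(230,140,110,100),"side":(280,110,90,150)}.items():
    d=get_image(n)
    c=cv2.resize(d["image"][y:y+h,x:x+w],None,fx=4,fy=4)
    t.append(cv2.copyMakeBorder(c,0,600-c.shape[0],0,0,cv2.BORDER_CONSTANT))
cv2.imwrite(sys.argv[1],np.hstack(t)[:,:,::-1])
E
python3 look.py pics/a2.png
```

```text
time: 2.7
ee_pos: [0.5491, 0.0382, 0.073]
tcp_rot: [-0.002, 0.762, 0.648, -0.003]
force: [-0.1, -0.1, 0.6]
finger_gap: 0.0004
grasp_force: 0.0
t 2.7 box mm [-109.8    1.6   73. ] toolx yaw 1.4097 z [-0.007 -0.    -1.   ] F(box) [-0.1  0.1  0.6] gap 0.0004 q [ 0.02  0.19  2.01 -0.    0.95  0.19]
```

View pics/a2.png

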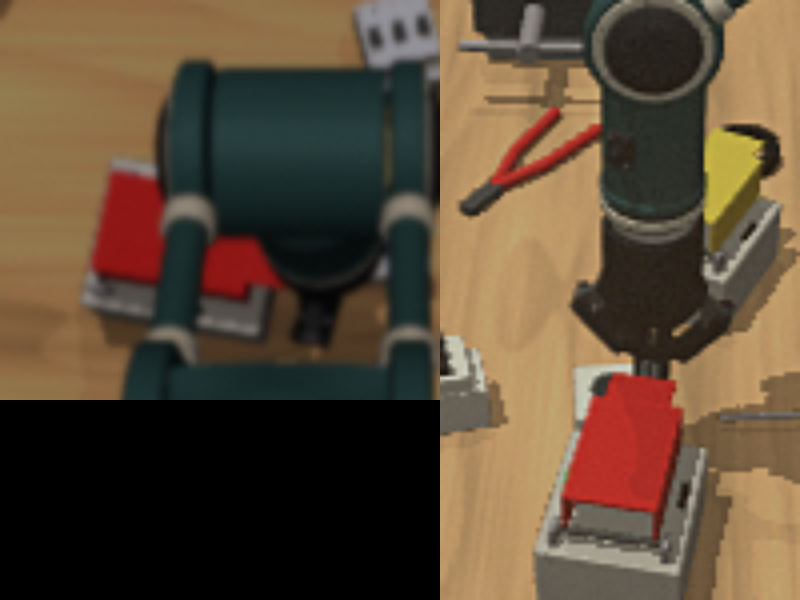

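The finger stands free in front of the lip, between it and the junction box. Next, push in at the lip edge and follow its arc up.

```bash
python3 -m pendant '[{"jaw":1.0,"dx":0.03,"dy":0.0,"dz":0.0,"spin":0.0},{"jaw":1.0,"dx":0.05,"dy":0.0,"dz":-0.01,"spin":0.0},{"jaw":1.0,"dx":0.065,"dy":0.0,"dz":-0.06,"spin":0.0},{"jaw":1.0,"dx":0.08,"dy":0.0,"dz":-0.11,"spin":0.0},{"jaw":1.0,"dx":0.1,"dy":0.0,"dz":-0.155,"spin":0.0},{"jaw":1.0,"dx":0.13,"dy":0.0,"dz":-0.2,"spin":0.0},{"jaw":1.0,"dx":0.13,"dy":0.0,"dz":-0.2,"spin":0.0}]'; python3 look.py pics/a3.png
```

```text
time: 3.38
ee_pos: [0.5619, 0.0793, 0.1412]
tcp_rot: [0.003, 0.761, 0.649, 0.004]
force: [0.4, -0.8, 1.5]
finger_gap: -0.0004
grasp_force: 0.7
t 3.3833 box mm [-67.2  -4.5 141.2] toolx yaw 1.4129 z [ 0.01   0.002 -1.   ] F(box) [-0.7 -0.6  1.5] gap -0.0004 q [0.1  0.13 1.94 0.   1.06 0.25]
```

View pics/a3.png

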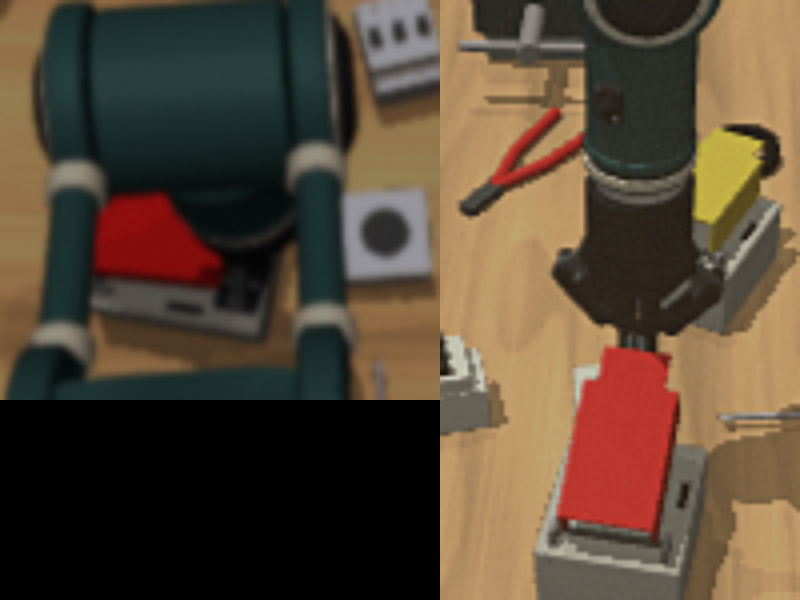

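The guard follows the fingertip: it is raised roughly 0.4 rad, with the lip edge on the finger and forces under 2 N. Continuing along the arc.

```bash
python3 -m pendant '[{"jaw":1.0,"dx":0.025,"dy":0.0,"dz":-0.035,"spin":0.0},{"jaw":1.0,"dx":0.055,"dy":0.0,"dz":-0.07,"spin":0.0},{"jaw":1.0,"dx":0.095,"dy":0.0,"dz":-0.1,"spin":0.0},{"jaw":1.0,"dx":0.13,"dy":0.0,"dz":-0.135,"spin":0.0},{"jaw":1.0,"dx":0.17,"dy":0.0,"dz":-0.16,"spin":0.0},{"jaw":1.0,"dx":0.215,"dy":0.0,"dz":-0.18,"spin":0.0},{"jaw":1.0,"dx":0.255,"dy":0.0,"dz":-0.195,"spin":0.0},{"jaw":1.0,"dx":0.255,"dy":0.0,"dz":-0.195,"spin":0.0}]'; python3 look.py pics/a4.png
```

```text
time: 4.15
ee_pos: [0.5712, 0.1558, 0.1953]
tcp_rot: [0.0, 0.76, 0.65, 0.002]
force: [-0.3, -0.1, -0.2]
finger_gap: -0.0002
grasp_force: 0.0
t 4.15 box mm [  9.9  -1.7 195.3] toolx yaw 1.4141 z [ 0.003  0.002 -1.   ] F(box) [-0.2  0.3 -0.2] gap -0.0002 q [0.22 0.13 1.83 0.   1.18 0.38]
```

View pics/a4.png

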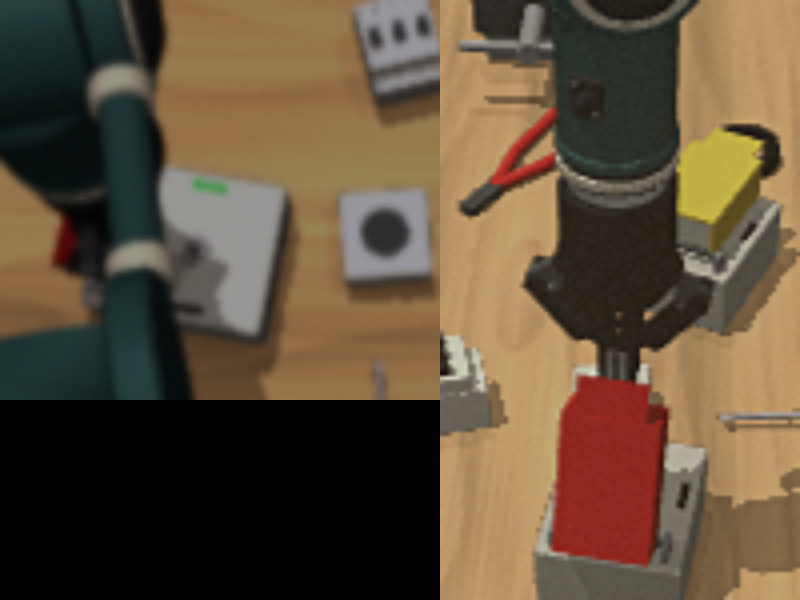

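The guard stands nearly upright and clear of the box, with the toggle in the open. A little more push makes sure it lies back, then I'll pull away.

```bash
python3 -m pendant '[{"jaw":1.0,"dx":0.04,"dy":0.0,"dz":-0.01,"spin":0.0},{"jaw":1.0,"dx":0.08,"dy":0.0,"dz":-0.015,"spin":0.0},{"jaw":1.0,"dx":0.12,"dy":0.0,"dz":-0.015,"spin":0.0},{"jaw":1.0,"dx":0.12,"dy":0.0,"dz":-0.015,"spin":0.0},{"jaw":1.0,"dx":0.0,"dy":0.0,"dz":-0.015,"spin":0.0},{"jaw":1.0,"dx":-0.12,"dy":-0.1,"dz":0.0,"spin":0.0},{"jaw":1.0,"dx":-0.12,"dy":-0.14,"dz":0.0,"spin":0.0},{"jaw":1.0,"dx":-0.12,"dy":-0.14,"dz":0.0,"spin":0.0},{"jaw":1.0,"dx":-0.12,"dy":-0.14,"dz":0.0,"spin":0.0}]'; python3 look.py pics/a5.png
```

```text
time: 5.0
ee_pos: [0.5226, 0.1237, 0.1938]
tcp_rot: [0.0, 0.761, 0.649, 0.0]
force: [0.5, 0.1, 0.3]
finger_gap: 0.0002
grasp_force: 0.0
t 5.0 box mm [-29.5  41.3 193.8] toolx yaw 1.4115 z [ 0.  0. -1.] F(box) [ 0.1 -0.4  0.3] gap 0.0002 q [0.19 0.03 1.94 0.   1.17 0.35]
```

View pics/a5.png

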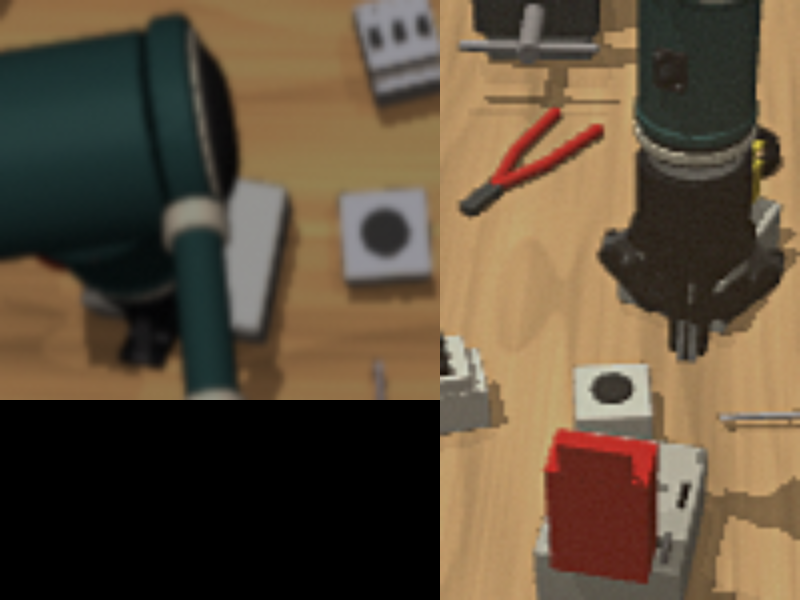

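Guard rests back on its stop. Now down on the near side of the toggle.

```bash
python3 -m pendant '[{"jaw":1.0,"dx":0.045,"dy":-0.015,"dz":0.12,"spin":0.0},{"jaw":1.0,"dx":0.045,"dy":-0.015,"dz":0.24,"spin":0.0},{"jaw":1.0,"dx":0.045,"dy":-0.015,"dz":0.33,"spin":0.0},{"jaw":1.0,"dx":0.045,"dy":-0.015,"dz":0.365,"spin":0.0},{"jaw":1.0,"dx":0.045,"dy":-0.015,"dz":0.365,"spin":0.0},{"jaw":1.0,"dx":0.045,"dy":-0.015,"dz":0.365,"spin":0.0}]'; python3 -c "from h import *;where()"
```

```text
time: 5.6
ee_pos: [0.5214, 0.1383, 0.0845]
tcp_rot: [-0.0, 0.761, 0.649, -0.0]
force: [1.0, 0.6, -0.2]
finger_gap: -0.0002
grasp_force: 0.0
t 5.6 box mm [-15.2  44.8  84.5] toolx yaw 1.4122 z [-0. -0. -1.] F(box) [ 0.7 -0.9 -0.2] gap -0.0002 q [0.21 0.15 2.03 0.   0.96 0.37]
```

```bash
python3 -m pendant '[{"jaw":1.0,"dx":0.0,"dy":0.025,"dz":0.0,"spin":0.0},{"jaw":1.0,"dx":0.0,"dy":0.045,"dz":0.0,"spin":0.0},{"jaw":1.0,"dx":0.0,"dy":0.065,"dz":0.0,"spin":0.0},{"jaw":1.0,"dx":0.0,"dy":0.085,"dz":0.0,"spin":0.0},{"jaw":1.0,"dx":0.0,"dy":0.1,"dz":0.0,"spin":0.0},{"jaw":1.0,"dx":0.0,"dy":0.1,"dz":0.0,"spin":0.0}]'; python3 -c "from h import *;where()"; python3 -m pendant '[{"jaw":1.0,"dx":0.0,"dy":0.01,"dz":0.0,"spin":0.0},{"jaw":1.0,"dx":0.0,"dy":0.02,"dz":0.0,"spin":0.0},{"jaw":1.0,"dx":0.0,"dy":0.02,"dz":0.0,"spin":0.0}]'; python3 -c "from h import *;where()"
```

```text
time: 6.1
ee_pos: [0.5521, 0.133, 0.085]
tcp_rot: [0.001, 0.761, 0.649, 0.001]
force: [-0.2, -0.8, -0.4]
finger_gap: -0.0002
grasp_force: 0.0
t 6.1 box mm [-15.6  13.6  85. ] toolx yaw 1.4114 z [ 0.002  0.    -1.   ] F(box) [-0.8  0.1 -0.4] gap -0.0002 q [ 0.19  0.2   1.97 -0.    0.97  0.35]
time: 6.35
ee_pos: [0.5565, 0.1321, 0.0842]
tcp_rot: [0.0, 0.761, 0.649, 0.0]
force: [0.3, -0.5, 0.6]
finger_gap: 0.0
grasp_force: 0.0
t 6.35 box mm [-15.8   9.1  84.2] toolx yaw 1.4118 z [ 0. -0. -1.] F(box) [-0.5 -0.4  0.6] gap 0.0 q [ 0.19  0.21  1.96 -0.    0.97  0.35]
```

```bash
python3 -m pendant '[{"jaw":1.0,"dx":0.0,"dy":0.01,"dz":0.0,"spin":0.0},{"jaw":1.0,"dx":0.0,"dy":0.015,"dz":0.0,"spin":0.0},{"jaw":1.0,"dx":0.0,"dy":0.015,"dz":0.0,"spin":0.0}]' >/dev/null; python3 -c "from h import *;where()"; python3 -m pendant '[{"jaw":1.0,"dx":0.0,"dy":0.01,"dz":0.0,"spin":0.0},{"jaw":1.0,"dx":0.0,"dy":0.01,"dz":0.0,"spin":0.0}]'>/dev/null; python3 look.py pics/a6.png
```

```text
t 6.6 box mm [-15.8   5.   84. ] toolx yaw 1.4119 z [-0. -0. -1.] F(box) [-0.8  0.8 -1. ] gap -0.0001 q [ 0.19  0.21  1.96 -0.    0.97  0.35]
t 6.7667 box mm [-15.9   2.9  83.8] toolx yaw 1.4118 z [-0.003  0.    -1.   ] F(box) [-0.5  3.1  0.2] gap -0.0003 q [0.19 0.22 1.95 0.   0.97 0.34]
```

View pics/a6.png

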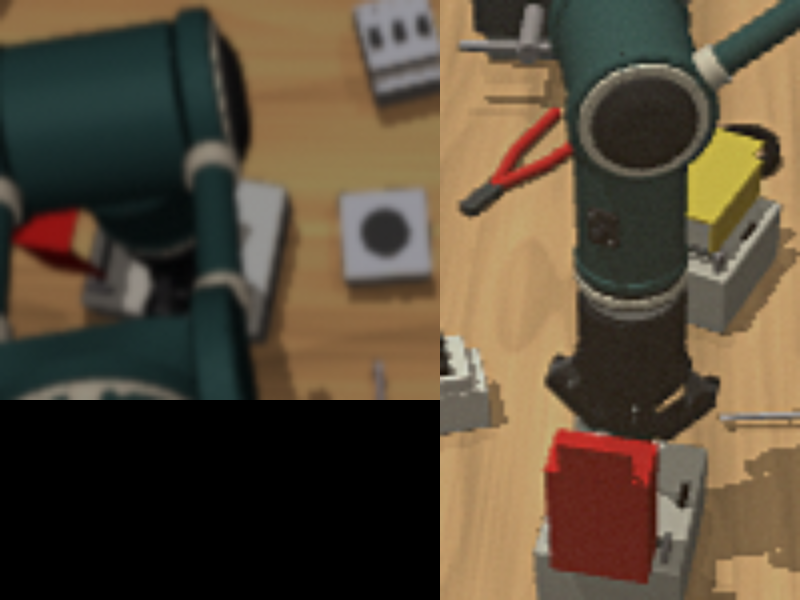

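At y = 2.9 mm a reaction of 3 N has begun; a few millimetres more should show whether this is the stop.

```bash
for i in 1; do python3 -m pendant '[{"jaw":1.0,"dx":0.0,"dy":0.007,"dz":0.0,"spin":0.0},{"jaw":1.0,"dx":0.0,"dy":0.007,"dz":0.0,"spin":0.0}]'>/dev/null; python3 -c "from h import *;where()"; done; python3 -m pendant '[{"jaw":1.0,"dx":0.0,"dy":0.007,"dz":0.0,"spin":0.0},{"jaw":1.0,"dx":0.0,"dy":0.007,"dz":0.0,"spin":0.0}]'>/dev/null; python3 -c "from h import *;where()"
```

```text
t 7.0333 box mm [-15.9   2.6  83.7] toolx yaw 1.4118 z [-0.006  0.    -1.   ] F(box) [0.1 9.6 3. ] gap -0.0001 q [0.18 0.22 1.95 0.   0.98 0.34]
t 7.2 box mm [-15.9   2.3  83.6] toolx yaw 1.4117 z [-0.01  0.   -1.  ] F(box) [ 0.9 15.3  8.5] gap 0.0004 q [0.18 0.22 1.94 0.   0.98 0.34]
```

15 N at almost no travel: the toggle is on its firm stop. Back off, rise, and go over to behind the guard.

```bash
python3 -m pendant '[{"jaw":1.0,"dx":0.0,"dy":-0.1,"dz":0.0,"spin":0.0},{"jaw":1.0,"dx":0.0,"dy":-0.1,"dz":-0.1,"spin":0.0},{"jaw":1.0,"dx":0.0,"dy":-0.1,"dz":-0.24,"spin":0.0},{"jaw":1.0,"dx":0.0,"dy":-0.1,"dz":-0.37,"spin":0.0},{"jaw":1.0,"dx":0.0,"dy":-0.1,"dz":-0.5,"spin":0.0},{"jaw":1.0,"dx":0.0,"dy":-0.1,"dz":-0.56,"spin":0.0},{"jaw":1.0,"dx":0.0,"dy":-0.1,"dz":-0.56,"spin":0.0},{"jaw":1.0,"dx":0.0,"dy":-0.1,"dz":-0.56,"spin":0.0}]' >/dev/null; python3 -c "from h import *;where()"; python3 -m pendant '[{"jaw":1.0,"dx":0.48,"dy":0.09,"dz":0.0,"spin":0.0},{"jaw":1.0,"dx":0.48,"dy":0.09,"dz":0.0,"spin":0.0},{"jaw":1.0,"dx":0.48,"dy":0.09,"dz":0.0,"spin":0.0},{"jaw":1.0,"dx":0.48,"dy":0.09,"dz":0.0,"spin":0.0},{"jaw":1.0,"dx":0.48,"dy":0.09,"dz":0.0,"spin":0.0},{"jaw":1.0,"dx":0.48,"dy":0.09,"dz":0.0,"spin":0.0}]' >/dev/null; python3 look.py pics/a7.png
```

```text
t 7.8667 box mm [-15.3  25.9 254.8] toolx yaw 1.4119 z [ 0.006  0.001 -1.   ] F(box) [-0.3 -0.2 -0.7] gap -0.0002 q [ 0.2   0.02  1.84 -0.    1.28  0.36]
t 8.3667 box mm [128.7   1.7 249.1] toolx yaw 1.414 z [-0.004 -0.002 -1.   ] F(box) [-0.7 -0.2 -0.1] gap 0.0001 q [ 0.4   0.2   1.64 -0.    1.3   0.56]
```

View pics/a7.png

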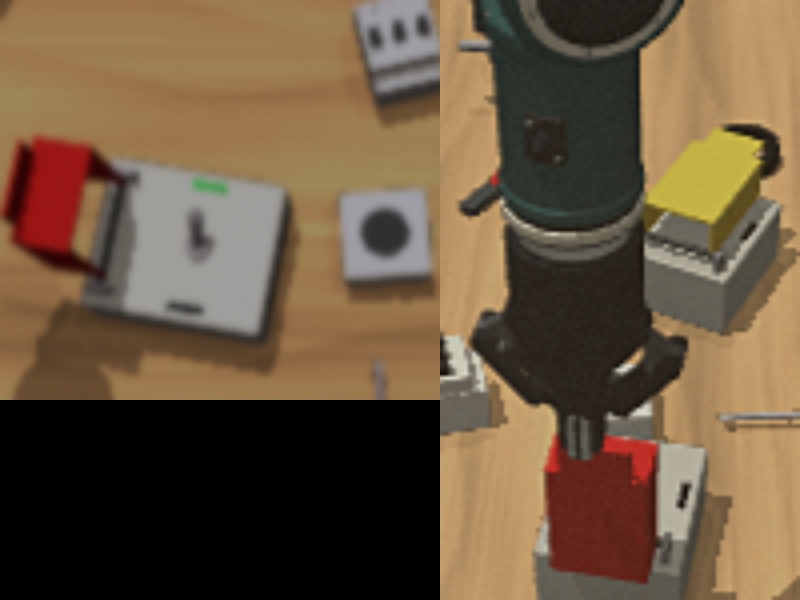

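The toggle now leans to the green bar: its pivot is at about (200,245) in the top crop and its tip at (197,212). The finger is behind and above the open guard. Now down, then push it gently forward.

```bash
python3 -m pendant '[{"jaw":1.0,"dx":0.0,"dy":0.0,"dz":0.1,"spin":0.0},{"jaw":1.0,"dx":0.0,"dy":0.0,"dz":0.2,"spin":0.0},{"jaw":1.0,"dx":0.0,"dy":0.0,"dz":0.28,"spin":0.0},{"jaw":1.0,"dx":0.0,"dy":0.0,"dz":0.28,"spin":0.0},{"jaw":1.0,"dx":-0.04,"dy":0.0,"dz":0.28,"spin":0.0},{"jaw":1.0,"dx":-0.08,"dy":0.0,"dz":0.28,"spin":0.0},{"jaw":1.0,"dx":-0.11,"dy":0.0,"dz":0.28,"spin":0.0},{"jaw":1.0,"dx":-0.14,"dy":0.0,"dz":0.28,"spin":0.0}]' >/dev/null; python3 -c "from h import *;where()"; python3 -m pendant '[{"jaw":1.0,"dx":-0.03,"dy":0.0,"dz":0.0,"spin":0.0},{"jaw":1.0,"dx":-0.06,"dy":0.0,"dz":0.0,"spin":0.0},{"jaw":1.0,"dx":-0.09,"dy":0.0,"dz":0.0,"spin":0.0},{"jaw":1.0,"dx":-0.12,"dy":0.0,"dz":0.0,"spin":0.0},{"jaw":1.0,"dx":-0.14,"dy":0.0,"dz":0.0,"spin":0.0},{"jaw":1.0,"dx":-0.14,"dy":0.0,"dz":0.0,"spin":0.0}]' >/dev/null
cat > red.py <<'E'
from h import *
from workcell import get_image
where()
d=get_image("top");hsv=cv2.cvtColor(d["image"],cv2.COLOR_RGB2HSV)
d0=dict(np.load("top0.npz"))
def m(im,box):
    x,y,w,h=box;s=cv2.cvtColor(im,cv2.COLOR_RGB2HSV);k=(((s[...,0]<6)|(s[...,0]>174))&(s[...,1]>150)&(s[...,2]>78))[y:y+h,x:x+w]
    yy,xx=np.nonzero(k);return k.sum(),xx.min()+x,xx.max()+x,yy.min()+y,yy.max()+y
print("red before/now",m(d0["image"],(225,160,100,70)),m(d["image"],(225,160,100,70)))
df=cv2.absdiff(d["image"],d0["image"]).max(2)>40
for n,(x,y,w,h) in dict(yellow=(355,190,80,65),screwdriver=(315,230,25,60),junction=(312,182,32,34),breaker=(312,132,35,38),tin=(168,170,45,42),tape=(442,225,36,34),pliers=(415,143,70,52)).items(): print(n,df[y:y+h,x:x+w].sum(),end="; ")
E
python3 red.py
```

```text
t 9.1333 box mm [ 85.3  -0.7 171. ] toolx yaw 1.4109 z [ 0.004  0.001 -1.   ] F(box) [ 1.  -0.7  1. ] gap -0.0001 q [ 0.34  0.21  1.78 -0.    1.14  0.5 ]
t 9.6333 box mm [ 42.8   0.9 168.1] toolx yaw 1.4109 z [-0.001 -0.001 -1.   ] F(box) [ 0.4 -0.   0.2] gap 0.0002 q [ 0.28  0.18  1.83 -0.    1.14  0.44]
red before/now (np.int64(1159), np.int64(253), np.int64(304), np.int64(183), np.int64(213)) (np.int64(355), np.int64(259), np.int64(279), np.int64(180), np.int64(208))
yellow 0; screwdriver 0; junction 0; breaker 0; tin 716; tape 0; pliers 0;
```

```bash
python3 -m pendant '[{"jaw":1.0,"dx":0.0,"dy":0.0,"dz":-0.12,"spin":0.0},{"jaw":1.0,"dx":0.0,"dy":0.0,"dz":-0.24,"spin":0.0},{"jaw":1.0,"dx":0.0,"dy":0.0,"dz":-0.3,"spin":0.0},{"jaw":1.0,"dx":-1.0,"dy":-0.3,"dz":-0.3,"spin":0.0},{"jaw":1.0,"dx":-1.0,"dy":-0.3,"dz":-0.3,"spin":0.0},{"jaw":1.0,"dx":-1.0,"dy":-0.3,"dz":-0.3,"spin":0.0},{"jaw":1.0,"dx":-1.0,"dy":-0.3,"dz":-0.3,"spin":0.0},{"jaw":1.0,"dx":-1.0,"dy":-0.3,"dz":-0.3,"spin":0.0},{"jaw":1.0,"dx":-1.0,"dy":-0.3,"dz":-0.3,"spin":0.0},{"jaw":1.0,"dx":-1.0,"dy":-0.3,"dz":-0.3,"spin":0.0}]' >/dev/null;python3 -m pendant '[{"jaw":1.0,"dx":-0.2,"dy":0.0,"dz":0.0,"spin":0.0},{"jaw":1.0,"dx":-0.2,"dy":0.0,"dz":0.0,"spin":0.0},{"jaw":1.0,"dx":-0.2,"dy":0.0,"dz":0.0,"spin":0.0},{"jaw":1.0,"dx":-0.2,"dy":0.0,"dz":0.0,"spin":0.0}]' >/dev/null; python3 red.py
```

```text
t 10.85 box mm [-295.5   84.5  258.3] toolx yaw 1.4094 z [ 0.     0.001 -1.   ] F(box) [0.5 0.6 0.2] gap 0.0003 q [-0.35 -0.18  2.01  0.    1.31 -0.19]
red before/now (np.int64(1159), np.int64(253), np.int64(304), np.int64(183), np.int64(213)) (np.int64(1163), np.int64(253), np.int64(304), np.int64(183), np.int64(213))
yellow 3463; screwdriver 0; junction 0; breaker 0; tin 0; tape 899; pliers 0;
```

The red outline matches its starting one to the pixel, so the guard is shut. The loose things are undisturbed; yellow and the tape are only hidden by the arm just now, and showed no change in the previous check.

```bash
python3 -c "from workcell import r;print(r.hand_in())"
```

```text
the job is handed in; nothing more can be done
None
```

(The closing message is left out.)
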